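# Put the games table pieces back where they belong

### The arm

A 6-joint arm with a two-finger parallel gripper is mounted at the origin on a cart in front of the work surface, level with it; the furniture and walls round the work are solid. World frame = base frame: x ahead of the robot, y to its left, z up, the work surface at z = 0. Lengths are in m, angles in degrees, forces in N, time in s.
With the tool pointing down it reaches from about 0.4 to 0.825 m from the base axis. Payload 7 kg.
Tool frame: the origin (TCP) lies on the centre line of the jaws, within the pads' length; the fingertips stand 19 mm ahead of it and the grasp point (between the pads) is the TCP (env.tcp_to_tips is the distance from the TCP to the fingertips, in m); z points along the fingers, y is the line along which they close (so a half turn about z gives the same grasp; the last joint's range is limited). The gripper opens to 85 mm and grips with 20 to 120 N. Pads are 22 mm wide; open, the fingers measure 114 mm over their backs; the gripper's body (76 mm by 85 mm) begins 54 mm behind the grasp point. The pads swing forward as they close: fully open they stand 13 mm farther back than shut.
Start: joints at [89.616, 20.546, 0.682, 0, -70.136, -16.507], TCP at [0.196, 0.646, 0.221] pointing down, gripper open.
Joint ranges: [-176.03, 176.03], [-82.01, 121.73], [-58.28, 71.71], [-173.87, 95.51], [-174.79, -0.11], [-173.66, 173.66]. Speed limits (degrees/s): [136.94, 136.94, 172.46, 180, 180, 180].

### API

Orientations are given as [roll, pitch, yaw] about the fixed x, y, z axes, in that order (R = Rz(yaw) Ry(pitch) Rx(roll)).
In Python, from station import status, viewer, finish_job, env gives the robot as it stands.
- The arm moves only by the tool play_rows, never from a script. Its argument "motion" is a list of rows, each an object of numbers: "tx", "ty", "tz": the shift along the world's x, y, z in mm; "spin": the turn about the world's z in degrees; "hand": the opening, from -1 (shut) to 1 (fully open). A call has 1 to 12 rows; each row is the pose to reach, as a shift and turn from the pose commanded when the call began; what a row does not reach only later rows make up. A row lasts 1/10 s, in which the tool goes at most 50 mm and 8.59 degrees, less where a joint would pass 70% of its speed; a pose out of reach is approached as far as the arm can. A call with a gripper value outside its range is refused whole. The fingers move at their own pace and stop on an object; "newtons" is the grip in N (left out, the last holds). Time passes only in rows, so rows that repeat a pose let the fingers close. It gives the time, the measured TCP pose, the force, the opening and the grip force at its end, in the units of the state.
- status.state(): the state, without advancing time (a new reading comes with each control period).
- viewer.grab_frame(name): name is "side" or "top"; returns (picture, depth): 420x560x3 uint8, red, green, blue; 420x560 float32, m along the optical axis (not along the pixel's ray), 0 where there is no reading.
- viewer.camera_model(name): a dict with "mtx" (3x3 intrinsics, pixels), "view" (4x4, takes a point from world to camera coordinates). Camera axes: x right, y down, z forward; pixel columns grow to the right and rows downward; lengths in m; the calibration is good to about 2 mm. A picture is of the moment at which its call begins. camera_model takes no time and is no camera call.
- finish_job(): hands the job in; it is judged then, once.
The state is a dict: "clock": time; "q": joint angles; "qvel": joint speeds; "tau": joint torques, N m; "eef_pos": TCP position; "orientation": TCP orientation; "wrist_force": force on the tool from outside, world axes, zero at the start; "ft_torque": the same for the moment, N m; "grip_width": opening from 0.0 (shut) to 1.0 (fully open); "gripper_force": force on a finger pad.
Only numpy, scipy, OpenCV 4.12 (cv2) and the standard library are available. Lean on these libraries where they do the work, as an engineer would, in place of code of your own. Each camera call takes 0.05 s, during which the arm holds its last target. There are 200 camera calls.

### The job

Sort the pieces left on the counter after a demo game: stand each paint pot in the well of its own colour in the pot stand, stand both pawns in the blue-floored pawn tray, and lay the die in the green felt dice tray on the open worktop (not the one back beyond the till). Set each one down the way up it is now, so that it ends upright and resting on the floor of its place, and leave the roll of tape where it lies.

Things in the scene. Friction and masses are not known exactly. Their poses are not given: they have to be found in the camera images.
- red_pot: small round paint pot, red band round a white body and a white cap; 30 mm diameter, 46 mm tall, standing upright. Origin at the centre of its underside, z up. About 45 g; grasp it anywhere round its straight side or cap
- blue_pot: paint pot of the same shape with a blue band round a white body and a black cap; 30 mm diameter, 46 mm tall, upright. Origin at the centre of its underside, z up. About 45 g
- red_pawn: red wooden game pawn, 22 mm diameter at the foot, tapering to a head about 15 mm across, 35 mm tall, standing upright; about 12 g. Origin at the centre of its foot, z up. Grasp from above across its middle or head with a light grip
- blue_pawn: blue wooden game pawn, the same shape and size as the red one, standing upright. Origin at the centre of its foot, z up
- red_die: red die with white pips, a 19 mm cube lying flat; about 12 g. Origin at the centre of its underside, z up; its side faces are turned +0.35 rad (20 degrees, counter-clockwise from above) from the body's x and y axes
- pot_stand: paint pot stand, fixed to the worktop for the job: plywood base 74 x 134 mm with two square holders, one red and one blue, each with a round well 46 mm wide and 14 mm deep. Origin at the centre of its underside, z up, long side along its y. Red well's centre at y = +32 mm, blue well's centre at y = -32 mm (x = 0). Well floor 6 mm above the worktop, rims 20 mm
- pawn_tray: pawn tray, fixed: shallow light-wood tray 110 x 156 mm with a blue floor. Origin at the centre of its underside, z up, long side along its y. Floor 6 mm above the worktop, walls 6 mm thick and 18 mm high; inside 98 x 144 mm
- dice_tray: dice tray, fixed: dark brown tray lined with green felt, on the open worktop right of the till (not the similar tray far back, beyond the till). Origin at the centre of its underside, z up. Felt floor 4 mm above the worktop, about 170 x 130 mm inside; walls 26 mm high, about 8 mm thick. Its long side is turned +0.105 rad (6 degrees) from its x axis
- tape_roll: roll of brown packing tape lying flat among the pieces, 58 mm diameter, 24 mm high, loose; not part of the job. Origin at the centre of its underside
Things that resemble listed ones, but are neither listed nor needed, are in the scene too. Of the things like the red_pot, leave any that is pink or purple; of the rest the smaller one is meant.

How it is judged (in metres and radians):
At the end, for the whole second after the job is handed in: Pots upright on the floor of the well of their colour, within 12 mm of its centre; both pawns upright on the pawn tray's floor; the die flat, same face up, on the dice tray's felt; tilts under 0.2 rad, all at rest (under 0.02 m/s); the tape roll within 20 mm of where it lay (x of red_pot in the frame of pot_stand between -0.012 and 0.012 m and y of red_pot in the frame of pot_stand between 0.02 and 0.044 m and z of each of red_pot, blue_pot in the frame of pot_stand below 0.01 m and angle between each of red_pot, blue_pot, red_pawn, blue_pawn, red_die's own z axis and vertical below 0.2 rad and linear speed of each of red_pot, blue_pot, red_pawn, blue_pawn, red_die below 0.02 m/s and x of blue_pot in the frame of pot_stand between -0.012 and 0.012 m and y of blue_pot in the frame of pot_stand between -0.044 and -0.02 m and x of red_pawn in the frame of pawn_tray between -0.05 and 0.05 m and y of red_pawn in the frame of pawn_tray between -0.074 and 0.074 m and z of red_pawn in the frame of pawn_tray between 0.003 and 0.01 m and x of blue_pawn in the frame of pawn_tray between -0.05 and 0.05 m and y of blue_pawn in the frame of pawn_tray between -0.074 and 0.074 m and z of blue_pawn in the frame of pawn_tray between 0.003 and 0.01 m and horizontal distance between red_die and dice_tray below 0.105 m and height (world z) of red_die between 0.002 and 0.009 m and distance of tape_roll from where it was at the start of the episode below 0.02 m); the robot touches nothing.
It fails at once if the roll of tape is pushed or carried more than 20 mm from where it lay (distance of tape_roll from where it was at the start of the episode above 0.02 m).
It also fails if it takes over 120 s, if anything falls off the work surface, if the arm or the gripper's body presses on something with over 40 N, if the wrist force passes 120 N, or if a joint passes its speed limit or range.

## Working session

There is one attempt and no reset: what is moved stays moved. The work goes in short steps, Python scripts to look and compute and a tool call to move; the robot and the scene stay as the last step left them, time stands still between calls to the robot, and variables do not carry over. Pictures are saved under pics/ and viewed, at most 14 in all, crops included, and the job is handed in when it is done.

Besides the shell and the picture viewer there is one more tool, called in YAML: its name, and indented under it one key for each argument. play_rows: Moves the arm, as the interface text tells. Its arguments: {"type":"object","properties":{"motion":{"type":"array","items":{"type":"object","properties":{"tx":{"type":"number"},"ty":{"type":"number"},"tz":{"type":"number"},"spin":{"type":"number"},"hand":{"type":"number"}}}},"newtons":{"type":"number"}},"required":["motion"]}

```bash
mkdir -p pics; ls; python3 - <<'E'
from station import status, viewer, env
import cv2,numpy as np
for n in("top","side"):
    p,d=viewer.grab_frame(n); m=viewer.camera_model(n)
    cv2.imwrite(f"pics/{n}0.png",p[:,:,::-1]); np.savez(f"{n}0.npz",p=p,d=d,K=m["mtx"],V=m["view"])
    V=np.array(m["view"]); print(n,np.array(m["mtx"]).round(1).tolist(),(-V[:3,:3].T@V[:3,3]).round(3), V[:3,:3].round(2).tolist())
print(status.state()); print(env.tcp_to_tips)
E
```

```text
pics
top [[447.5, 0.0, 277.7], [0.0, 447.5, 212.5], [0.0, 0.0, 1.0]] [ 0.439 -0.089  1.186] [[0.01, -1.0, 0.0], [-1.0, -0.01, -0.06], [0.06, -0.0, -1.0]]
side [[505.1, 0.0, 280.7], [0.0, 505.1, 208.6], [0.0, 0.0, 1.0]] [ 0.111 -0.809  0.588] [[0.88, -0.48, 0.02], [-0.24, -0.48, -0.85], [0.41, 0.74, -0.53]]
{'clock': 0.1, 'q': array([ 8.96170512e+01,  2.05867559e+01,  6.37740975e-01, -1.79242014e-02,
       -7.01345484e+01, -1.65070212e+01]), 'qvel': array([-0.02490823, -0.14535087,  0.16091619,  0.07684214, -0.03702517,
        0.00128007]), 'tau': array([-2.07903940e-03, -5.84761190e+01,  2.94113731e+01,  6.95487633e+00,
       -3.06268848e-03,  1.31663725e-05]), 'eef_pos': array([0.1960055 , 0.64544493, 0.22035354]), 'orientation': array([ 1.79915093e+02, -7.58907484e-03, -1.68960675e+01]), 'wrist_force': array([-1.01953713,  0.36737078,  1.07255694]), 'ft_torque': array([-0.0088672 , -0.01798643,  0.03765344]), 'gripper_force': 0.0, 'grip_width': 1.0019464075370978}
0.019
```

View pics/top0.png

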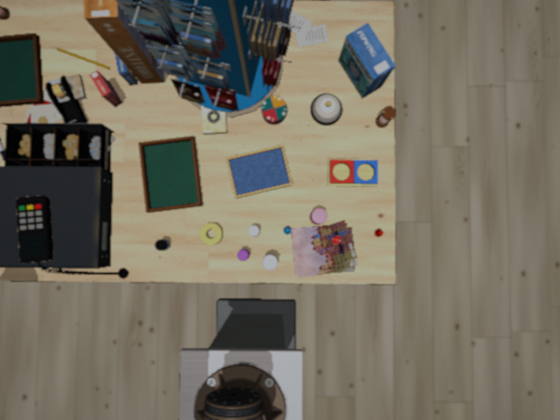

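View pics/side0.png

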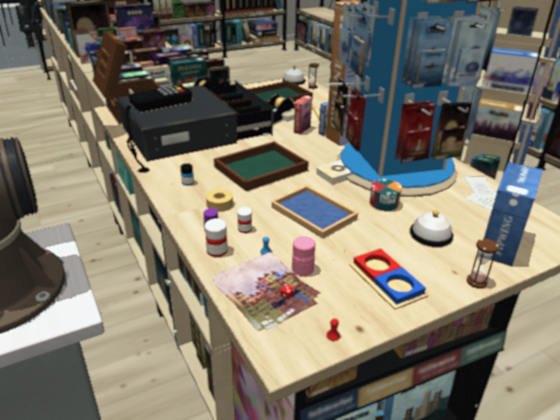

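The top view shows the dice tray at (171,174), pawn tray (260,172), stand (354,172), tape (211,234), red pawn (379,233), blue pawn (287,230), black-capped pot (162,244) and a red die on the mat (336,240). Candidates for red_pot, in top-view pixels, are white caps at (254,230) and (270,261), pink (319,215) and purple (243,254). Leaving out pink and purple, the smaller white-capped one at (254,230), side (245,219), fits. I'll confirm it in an enlarged crop and measure.

```bash
cat > h.py <<'E'
import numpy as np,cv2
def load(n,k=0):
    z=np.load(f"{n}{k}.npz"); return z["p"],z["d"],z["K"],z["V"]
def ray(K,V,u,v,z):
    R,t=V[:3,:3],V[:3,3]; c=-R.T@t; d=R.T@np.linalg.inv(K)@np.array([u,v,1.]); return c+d*(z-c[2])/d[2]
def proj(K,V,P):
    q=K@(V[:3,:3]@np.asarray(P)+V[:3,3]); return q[:2]/q[2]
def cloud(d,K,V):
    v,u=np.indices(d.shape); P=np.stack([(u-K[0,2])/K[0,0]*d,(v-K[1,2])/K[1,1]*d,d],-1)
    return (P-V[:3,3])@V[:3,:3]
def blobs(mask,amin=15):
    n,l,s,c=cv2.connectedComponentsWithStats(mask.astype(np.uint8)); return [(c[i].round(1),s[i]) for i in range(1,n) if s[i,4]>=amin]
E
python3 - <<'E'
from h import *
p,d,K,V=load("top"); P=cloud(d,K,V)
for nm,u,v in [("small white",254,230),("big white",270,261),("pink",319,215),("purple",243,254),("black",162,244),("redpawn",379,233),("bluepawn",287,230),("die",336,240),("tape",204,234),("mat",305,255),("table",230,260)]:
    a=P[v-1:v+2,u-1:u+2].reshape(-1,3); print(nm,np.median(a,0).round(4),a[:,2].max().round(4), p[v,u])
# height components above table near the robot side
Z=P[:,:,2]; ok=(d>0)&(Z>0.014)&(Z<0.12); ok[:200]=0; ok[285:]=0; ok[:,:125]=0; ok[:,395:]=0
for c,s in blobs(ok,6): print(c,s[2:],)
a=cv2.resize(p[190:290,140:400],None,fx=3,fy=3,interpolation=3)
q=load("side")[0]; b=cv2.resize(q[150:345,170:350],None,fx=2,fy=2,interpolation=3)
im=np.zeros((600,780,3),np.uint8); im[:300]=a; im[300:600,:360]=b[60:360]; cv2.imwrite("pics/crop1.png",im[:,:,::-1])
E
```

```text
small white [ 0.4646 -0.032   0.0454] 0.0488 [172 175 179]
big white [ 0.3872 -0.0738  0.0615] 0.065 [171 174 178]
pink [ 0.5033 -0.196   0.0627] 0.0652 [172 143 162]
purple [ 0.4036 -0.005   0.0457] 0.0473 [145  88 163]
black [0.4273 0.2014 0.0453] 0.0474 [10 10 14]
redpawn [ 0.4598 -0.3531  0.0336] 0.0347 [139  16  11]
bluepawn [ 0.4657 -0.1164  0.0315] 0.034 [ 31 125 165]
die [ 0.441  -0.2445  0.0188] 0.0202 [173  71  72]
tape [0.4538 0.0985 0.0241] 0.0251 [170 166 104]
mat [ 0.401  -0.1648  0.0056] 0.0095 [161 142 147]
table [ 0.3862  0.0326 -0.0007] 0.0018 [172 164 137]
[170.2 206.4] [ 58  13 232]
[318.  215.9] [ 17  17 226]
[210.4 233.6] [ 22  22 327]
[253.3 230.6] [ 12  12 109]
[287.  229.7] [ 5  6 24]
[379.7 232.3] [ 7  6 28]
[335.8 239.5] [ 9  9 52]
[161.4 244.5] [ 14  12 138]
[242.5 254.5] [ 12  12 117]
[269.5 261.6] [ 16  16 210]
```

View pics/crop1.png

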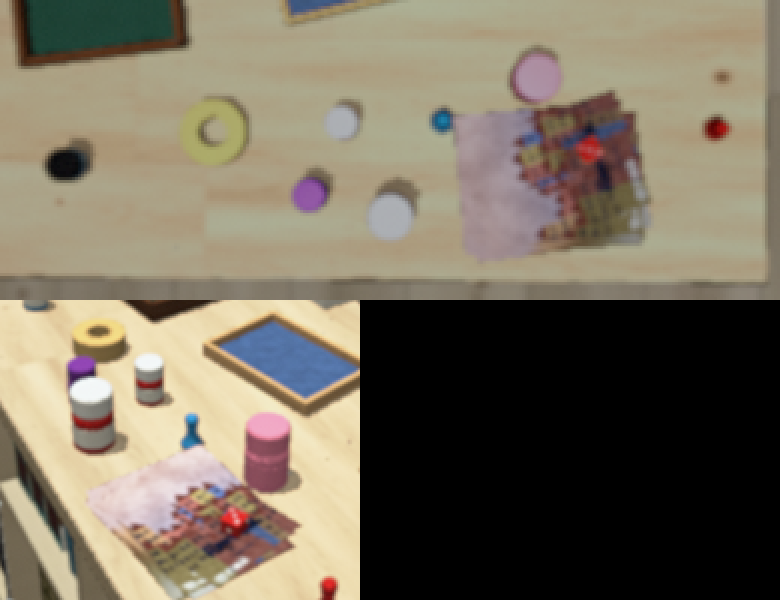

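The crop confirms it: the small white-capped pot with the red band (46 mm tall, about 30 mm wide) stands alone at top (254,230). The big one is 65 mm tall. Next I'll get precise positions and tray poses.

```bash
python3 - <<'E'
from h import *
p,d,K,V=load("top"); P=cloud(d,K,V); Z=P[:,:,2]
q,ds,Ks,Vs=load("side"); Ps=cloud(ds,Ks,Vs)
# things: depth mask near top -> blob centre ray at top height; side-cloud check
for nm,u,v,h,r in [("red_pot",254,230,.046,.015),("blue_pot",162,244,.046,.015),("red_pawn",379,233,.032,.008),("blue_pawn",287,230,.032,.008),("die",336,240,.019,.0135),("tape",211,234,.024,.029)]:
    ok=np.zeros(Z.shape,bool); ok[v-16:v+17,u-16:u+17]=1
    ok&=(Z>h*.7)&(Z<h+.02)&(d>0)
    b=min(blobs(ok,4),key=lambda b:abs(b[0][0]-u)+abs(b[0][1]-v) )
    t=ray(K,V,*b[0],h)
    m=(np.hypot(Ps[...,0]-t[0],Ps[...,1]-t[1])<r+.012)&(Ps[...,2]>h*.4)&(Ps[...,2]<h+.02)&(ds>0)
    S=Ps[m]; top=S[S[:,2]>h-.004]
    print(nm,b[0],b[1][2:],"ray",t[:2].round(4),"cloud",P[ok][:,:2].mean(0).round(4),"zmax",Z[ok].max().round(4),"side top",top[:,:2].mean(0).round(4) if len(top) else None,len(top),"side px",proj(Ks,Vs,[t[0],t[1],h]).round(0))
hsv=cv2.cvtColor(p,cv2.COLOR_RGB2HSV); H,S,Vv=cv2.split(hsv)
def rect(mask,box,z,nm):
    m=np.zeros(mask.shape,np.uint8); x0,y0,x1,y1=box; m[y0:y1,x0:x1]=mask[y0:y1,x0:x1]
    m=cv2.morphologyEx(m,cv2.MORPH_CLOSE,np.ones((3,3),np.uint8))
    c=max(cv2.findContours(m,0,1)[0],key=cv2.contourArea)
    W=np.array([ray(K,V,*a[0],z)[:2] for a in c],np.float32); print(nm,cv2.minAreaRect(W*1000), "bb",cv2.boundingRect(c))
rect((H<12)|(H>170)&True if False else (((H<10)|(H>170))&(S>150)),(325,155,385,190),.02,"red holder")
rect((H>95)&(H<125)&(S>130),(325,155,385,190),.02,"blue holder")
rect((H>95)&(H<125)&(S>70),(220,140,300,205),.006,"pawn floor")
rect((H>55)&(H<95)&(S>70),(130,130,210,220),.004,"felt")
rect((Vv<100),(130,130,210,220),.026,"dice outer")
# wells
well=(H>15)&(H<35)&(S>60)
for c,s in blobs(well[155:190,325:385],40): print("well",c+[325,155],s[2:],ray(K,V,*(c+[325,155]),.006)[:2].round(4))
# die red mask
rect(((H<8)|(H>172))&(S>110)&(Vv>110),(328,231,345,249),.019,"die")
# heights near the transit
for nm,b in [("till",(0,120,110,270)),("boxBR",(340,25,395,95)),("bell",(310,95,345,125)),("mat",(295,230,320,270)),("tower",(85,0,300,115))]:
    x0,y0,x1,y1=b; z=Z[y0:y1,x0:x1][d[y0:y1,x0:x1]>0]; print(nm,np.percentile(z,[5,50,99]).round(3))
E
```

```text
red_pot [253.  230.5] [ 11  12 104] ray [ 0.4634 -0.0296] cloud [ 0.4634 -0.0296] zmax 0.0508 side top [ 0.4597 -0.0328] 107 side px [245. 209.]
blue_pot [160.3 244.5] [ 12  12 114] ray [0.426  0.2053] cloud [0.4259 0.2057] zmax 0.0491 side top [0.4218 0.2023] 71 side px [187. 165.]
red_pawn [380.  232.4] [ 5  6 25] ray [ 0.4614 -0.3563] cloud [ 0.4614 -0.3563] zmax 0.0362 side top [ 0.4577 -0.361 ] 60 side px [334. 319.]
blue_pawn [287.  229.7] [ 5  6 24] ray [ 0.4664 -0.1164] cloud [ 0.4664 -0.1165] zmax 0.0384 side top [ 0.4619 -0.121 ] 32 side px [266. 237.]
die [335.8 239.5] [ 9 10 55] ray [ 0.4423 -0.244 ] cloud [ 0.4423 -0.2442] zmax 0.0224 side top [ 0.4389 -0.2477] 95 side px [288. 286.]
tape [210.4 233.6] [ 22  22 322] ray [0.455  0.0819] cloud [0.455  0.0822] zmax 0.0297 side top [0.4509 0.0786] 278 side px [220. 194.]
red holder ((622.0191650390625, -257.5938415527344), (58.64390563964844, 57.89048385620117), 0.03543727099895477) bb (330, 160, 23, 23)
blue holder ((621.2317504882812, -321.97796630859375), (55.277259826660156, 56.213134765625), 89.83638000488281) bb (355, 161, 22, 22)
pawn floor ((622.6038818359375, -40.70281982421875), (93.70111846923828, 139.66937255859375), 13.868474960327148) bb (230, 149, 59, 45)
felt ((613.0252075195312, 195.2200927734375), (166.6646270751953, 125.42015838623047), 7.432509422302246) bb (144, 141, 53, 67)
dice outer ((609.9209594726562, 187.84066772460938), (182.48841857910156, 146.07525634765625), 7.727949619293213) bb (140, 137, 63, 75)
well [351.1 168.9] [ 60  34 484] [ 0.63   -0.2864]
well [341.2 171.3] [ 17  16 220] [ 0.6234 -0.2601]
well [365.6 171.5] [ 16  16 183] [ 0.6234 -0.325 ]
die ((441.67962646484375, -244.90640258789062), (20.837255477905273, 23.182100296020508), 33.920745849609375) bb (331, 235, 11, 10)
till [0.013 0.089 0.128]
boxBR [-0.004  0.085  0.153]
bell [-0.003  0.026  0.056]
mat [0.001 0.004 0.009]
tower [-0.003  0.218  0.543]
```

play_rows:
  motion:
    - {"tx": 228,"ty": -442,"tz": 0,"spin": 17,"hand": 0.4}
    - {"tx": 228,"ty": -442,"tz": 0,"spin": 17,"hand": 0.4}
    - {"tx": 228,"ty": -442,"tz": 0,"spin": 17,"hand": 0.4}
    - {"tx": 228,"ty": -442,"tz": 0,"spin": 17,"hand": 0.4}
    - {"tx": 228,"ty": -442,"tz": 0,"spin": 17,"hand": 0.4}
    - {"tx": 228,"ty": -442,"tz": 0,"spin": 17,"hand": 0.4}
    - {"tx": 228,"ty": -442,"tz": 0,"spin": 17,"hand": 0.4}
    - {"tx": 228,"ty": -442,"tz": 0,"spin": 17,"hand": 0.4}
    - {"tx": 228,"ty": -442,"tz": 0,"spin": 17,"hand": 0.4}
    - {"tx": 228,"ty": -442,"tz": 0,"spin": 17,"hand": 0.4}
    - {"tx": 228,"ty": -442,"tz": 0,"spin": 17,"hand": 0.4}
    - {"tx": 228,"ty": -442,"tz": -60,"spin": 17,"hand": 0.4}
  newtons: 25

```text
clock: 1.3
eef_pos: [0.4282, 0.2053, 0.176]
orientation: [-179.6, -0.5, -0.0]
wrist_force: [1.1, 1.5, -1.8]
grip_width: 0.702
gripper_force: 0.0
```

play_rows:
  motion:
    - {"tz": -40}
    - {"tz": -70}
    - {"tz": -70}
    - {"tz": -70}

```text
validation failed for argument at $.mo...
```

```bash
cat > snap.py <<'E'
import sys
from station import status, viewer
import cv2,numpy as np
k=sys.argv[1]
for n in("top","side"):
    p,d=viewer.grab_frame(n); m=viewer.camera_model(n)
    np.savez(f"{n}{k}.npz",p=p,d=d,K=m["mtx"],V=m["view"])
    if n=="side":
        s=p; 
    else: t=p
x,y=map(int,sys.argv[2:4])if len(sys.argv)>3 else (100,100)
a,b=map(int,sys.argv[4:6])if len(sys.argv)>5 else (100,100)
cut=lambda p,x,y:cv2.resize(p[y:y+140,x:x+130],None,fx=3,fy=3,interpolation=3)
cv2.imwrite(f"pics/s{k}.png",np.hstack([cut(t,x,y),cut(s,a,b)])[:,:,::-1])
print(status.state()["eef_pos"].round(4))
E
python3 snap.py 1 100 170 125 90
```

```text
[0.4212 0.2011 0.1664]
```

View pics/s1.png

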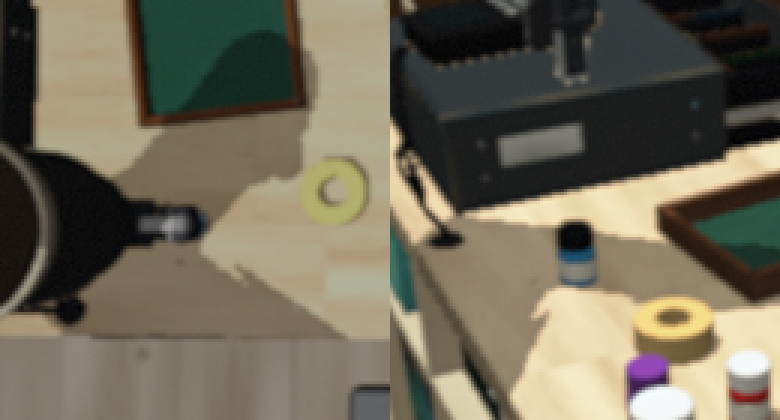

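The pot stands at side (317,175), directly below the fingers at about (315,110). Rows seem to need every field.

play_rows:
  motion:
    - {"tx": 0,"ty": 0,"tz": -40,"spin": 0,"hand": 0.4}
    - {"tx": 0,"ty": 0,"tz": -70,"spin": 0,"hand": 0.4}
    - {"tx": 0,"ty": 0,"tz": -70,"spin": 0,"hand": 0.4}
    - {"tx": 0,"ty": 0,"tz": -70,"spin": 0,"hand": 0.4}
    - {"tx": 0,"ty": 0,"tz": -70,"spin": 0,"hand": 0.4}

```text
clock: 1.9
eef_pos: [0.4251, 0.2051, 0.1032]
orientation: [-179.9, -0.1, 0.2]
wrist_force: [-0.5, 0.4, 1.3]
grip_width: 0.7
gripper_force: 0.0
```

```bash
python3 -c "
from station import status
print(status.state())"; python3 snap.py 2 100 170 125 90
```

```text
{'clock': 1.9, 'q': array([ 4.97604378e+01,  7.99261342e+00, -3.36444417e+01,  4.44499089e-02,
       -4.82133990e+01,  4.03802996e+01]), 'qvel': array([-0.1485176 , -0.32198078, -0.22046611, -0.26752994,  0.766664  ,
       -0.00566763]), 'tau': array([-1.00467620e-03, -3.38256776e+01,  2.28982133e+01,  5.43609917e+00,
       -4.15686099e-02, -2.39207642e-03]), 'eef_pos': array([0.42514751, 0.2051359 , 0.1032483 ]), 'orientation': array([-1.79907610e+02, -1.22184965e-01,  1.70215177e-01]), 'wrist_force': array([-0.45402851,  0.41230529,  1.25747494]), 'ft_torque': array([ 0.0171561 , -0.01646894,  0.0109205 ]), 'gripper_force': 0.0, 'grip_width': 0.6995284244417357}
[0.4249 0.2049 0.103 ]
```

View pics/s2.png

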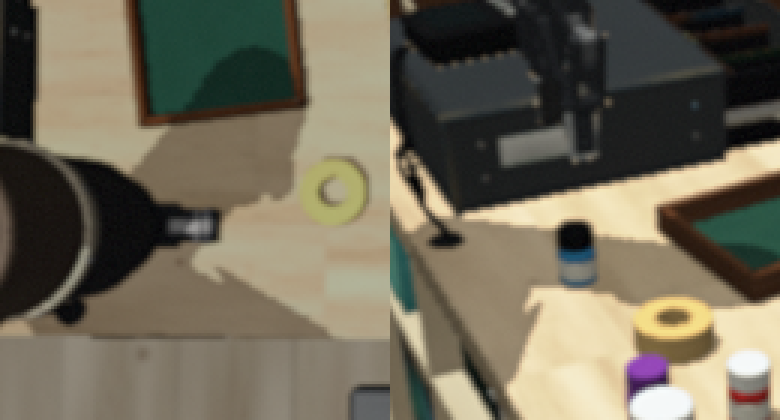

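The fingers straddle the pot at (317,175) in the side view with the expected pose, so I'll descend and grip.

play_rows:
  motion:
    - {"tx": 0,"ty": 0,"tz": -30,"spin": 0,"hand": 0.4}
    - {"tx": 0,"ty": 0,"tz": -50,"spin": 0,"hand": 0.4}
    - {"tx": 0,"ty": 0,"tz": -63,"spin": 0,"hand": 0.4}
    - {"tx": 0,"ty": 0,"tz": -63,"spin": 0,"hand": 0.4}
    - {"tx": 0,"ty": 0,"tz": -63,"spin": 0,"hand": 0.4}
    - {"tx": 0,"ty": 0,"tz": -63,"spin": 0,"hand": -0.6}
    - {"tx": 0,"ty": 0,"tz": -63,"spin": 0,"hand": -0.6}
    - {"tx": 0,"ty": 0,"tz": -63,"spin": 0,"hand": -0.6}
    - {"tx": 0,"ty": 0,"tz": -63,"spin": 0,"hand": -0.6}
    - {"tx": 0,"ty": 0,"tz": -63,"spin": 0,"hand": -0.6}
    - {"tx": 0,"ty": 0,"tz": -63,"spin": 0,"hand": -0.6}
    - {"tx": 0,"ty": 0,"tz": -63,"spin": 0,"hand": -0.6}

```text
clock: 3.2
eef_pos: [0.4241, 0.2038, 0.0382]
orientation: [180.0, 0.0, 0.1]
wrist_force: [0.6, -0.2, -0.9]
grip_width: 0.204
gripper_force: 0.0
```

```bash
python3 snap.py 3 100 170 125 90
```

```text
[0.4241 0.2038 0.0382]
```

View pics/s3.png

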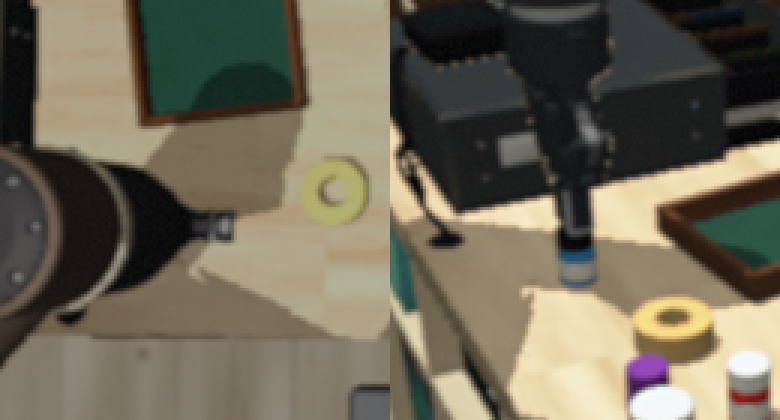

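```bash
python3 - <<'E'
from h import *
for n in("top","side"):
    p,d,K,V=load(n,3); P=cloud(d,K,V); m=(d>0)&(abs(P[...,0]-.424)<.06)&(abs(P[...,1]-.204)<.08)&(P[...,2]>.005)
    Q=P[m]; c=p[m]
    for lo,hi in[(.005,.02),(.02,.035),(.035,.05),(.05,.065),(.065,.08),(.08,.1),(.1,.13)]:
        k=(Q[:,2]>=lo)&(Q[:,2]<hi)
        if k.sum()>3: print(n,lo,k.sum(),"x",np.percentile(Q[k,0],[3,50,97]).round(3),"y",np.percentile(Q[k,1],[3,50,97]).round(3),np.median(c[k],0))
E
```

```text
top 0.005 8 x [0.37  0.413 0.44 ] y [0.173 0.204 0.233] [101.   89.5  72. ]
top 0.1 29 x [0.411 0.421 0.442] y [0.163 0.173 0.185] [47. 44. 40.]
side 0.005 71 x [0.408 0.419 0.434] y [0.19  0.195 0.205] [123. 122. 112.]
side 0.02 73 x [0.408 0.418 0.434] y [0.19  0.195 0.208] [ 34.  80. 100.]
side 0.035 75 x [0.409 0.417 0.433] y [0.188 0.194 0.212] [34. 33. 29.]
side 0.05 68 x [0.412 0.416 0.433] y [0.181 0.188 0.217] [64.  64.  62.5]
side 0.065 82 x [0.412 0.417 0.432] y [0.178 0.186 0.218] [44.5 45.  43. ]
side 0.08 95 x [0.41  0.414 0.431] y [0.163 0.186 0.235] [38. 37. 34.]
side 0.1 241 x [0.406 0.412 0.434] y [0.147 0.179 0.251] [24. 25. 26.]
```

```bash
python3 - <<'E'
from h import *
from station import status, env
print([a for a in dir(env) if a[0]!='_'], status.state()["wrist_force"],status.state()["q"])
for k,zt in((1,.1664),(2,.103),(3,.038)):
    p,d,K,V=load("side",k); P=cloud(d,K,V); m=(d>0)&(abs(P[...,0]-.424)<.03)&(abs(P[...,1]-.204)<.06)&(P[...,2]>.01)
    Q=P[m]; h=np.histogram(Q[:,2],np.arange(.01,.2,.01)); print(k,zt,list(zip(h[1].round(2).tolist(),h[0].tolist())))
    if k==3:
        for v in range(140,190,3): print(v,[(P[v,u].round(3).tolist(),p[v,u].tolist()) for u in(312,317)])
E
```

```text
['PlanningError', 'tcp_to_tips'] [-0.29114866  0.47398975 -0.07728767] [ 4.97242332e+01  1.34955908e+01 -3.78889574e+01  1.51562319e-03
 -3.86244090e+01  4.03840338e+01]
1 0.1664 [(0.01, 50), (0.02, 56), (0.03, 44), (0.04, 84), (0.05, 0), (0.06, 0), (0.07, 0), (0.08, 0), (0.09, 0), (0.1, 0), (0.11, 0), (0.12, 0), (0.13, 0), (0.14, 0), (0.15, 0), (0.16, 0), (0.17, 5), (0.18, 74)]
2 0.103 [(0.01, 50), (0.02, 54), (0.03, 47), (0.04, 82), (0.05, 0), (0.06, 0), (0.07, 0), (0.08, 0), (0.09, 0), (0.1, 0), (0.11, 11), (0.12, 74), (0.13, 76), (0.14, 81), (0.15, 59), (0.16, 74), (0.17, 74), (0.18, 74)]
3 0.038 [(0.01, 48), (0.02, 54), (0.03, 46), (0.04, 48), (0.05, 43), (0.06, 53), (0.07, 54), (0.08, 33), (0.09, 62), (0.1, 65), (0.11, 85), (0.12, 90), (0.13, 71), (0.14, 115), (0.15, 117), (0.16, 65), (0.17, 74), (0.18, 122)]
140 [([0.813, 0.28, -0.0], [237, 223, 182]), ([0.829, 0.279, -0.003], [239, 225, 186])]
143 [([0.804, 0.265, -0.002], [233, 217, 174]), ([0.816, 0.258, -0.001], [238, 223, 184])]
146 [([0.792, 0.245, 0.0], [238, 223, 183]), ([0.805, 0.241, -0.001], [235, 219, 176])]
149 [(
[... 539 characters left out ...]
27, 0.14, 0.001], [238, 222, 178]), ([0.718, 0.104, 0.02], [228, 215, 177])]
170 [([0.72, 0.128, -0.001], [241, 226, 186]), ([0.717, 0.102, 0.013], [155, 146, 129])]
173 [([0.709, 0.111, 0.002], [243, 229, 191]), ([0.718, 0.102, 0.004], [157, 148, 130])]
176 [([0.705, 0.103, -0.002], [241, 228, 187]), ([0.715, 0.096, -0.001], [241, 227, 184])]
179 [([0.696, 0.089, -0.001], [242, 228, 189]), ([0.706, 0.082, 0.0], [239, 224, 184])]
182 [([0.688, 0.076, -0.001], [244, 233, 197]), ([0.698, 0.07, 0.0], [241, 227, 187])]
185 [([0.682, 0.066, -0.003], [243, 232, 194]), ([0.692, 0.06, -0.002], [244, 233, 196])]
188 [([0.656, 0.025, 0.018], [240, 216, 158]), ([0.684, 0.047, -0.001], [244, 233, 197])]
```

Depth shows the lowest gripper point at z≈.118 with the TCP at .103, and ≈.048 with it at .038. The tips are therefore about 27 mm higher than the state implies, and the fingers closed just above the cap at side (187,173). The pot didn't move. I'll open, go 15 mm lower and re-measure the tips.

play_rows:
  motion:
    - {"tx": 0,"ty": 0,"tz": 0,"spin": 0,"hand": 0.4}
    - {"tx": 0,"ty": 0,"tz": 0,"spin": 0,"hand": 0.4}
    - {"tx": 0,"ty": 0,"tz": 0,"spin": 0,"hand": 0.4}
    - {"tx": 0,"ty": 0,"tz": 0,"spin": 0,"hand": 0.4}
    - {"tx": 0,"ty": 0,"tz": -8,"spin": 0,"hand": 0.4}
    - {"tx": 0,"ty": 0,"tz": -15,"spin": 0,"hand": 0.4}
    - {"tx": 0,"ty": 0,"tz": -15,"spin": 0,"hand": 0.4}
    - {"tx": 0,"ty": 0,"tz": -15,"spin": 0,"hand": 0.4}

```text
clock: 4.1
eef_pos: [0.4239, 0.2036, 0.0227]
orientation: [179.9, 0.0, 0.1]
wrist_force: [0.6, -0.5, 0.8]
grip_width: 0.704
gripper_force: 0.0
```

```bash
python3 snap.py 4 100 170 125 90;  python3 - <<'E'
from h import *
p,d,K,V=load("side",4); P=cloud(d,K,V); m=(d>0)&(abs(P[...,0]-.424)<.03)&(abs(P[...,1]-.204)<.06)&(P[...,2]>.01)
Q=P[m]
for lo in np.arange(.01,.09,.01):
  k=(Q[:,2]>=lo)&(Q[:,2]<lo+.01); print(lo.round(2),k.sum(),np.percentile(Q[k,0],[3,97]).round(3),np.percentile(Q[k,1],[3,97]).round(3), (Q[k,1]<.183).sum())
E
```

```text
[0.4242 0.2039 0.0232]
0.01 52 [0.408 0.435] [0.188 0.204] 0
0.02 38 [0.408 0.429] [0.191 0.207] 0
0.03 33 [0.408 0.43 ] [0.167 0.236] 7
0.04 106 [0.409 0.433] [0.16  0.237] 35
0.05 65 [0.412 0.43 ] [0.16  0.236] 33
0.06 77 [0.412 0.432] [0.159 0.237] 46
0.07 44 [0.412 0.432] [0.158 0.24 ] 22
0.08 56 [0.41  0.434] [0.144 0.256] 27
```

View pics/s4.png

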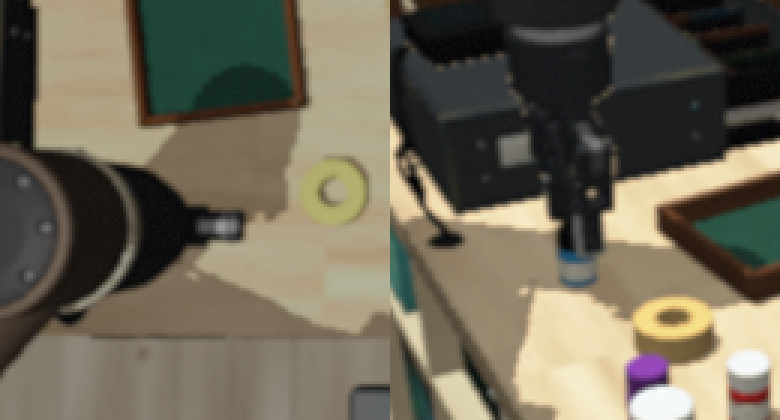

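The open fingers straddle the pot, their tips at z≈.037 (TCP .023). I'll lower 14 mm more and close.

play_rows:
  motion:
    - {"tx": 0,"ty": 0,"tz": -7,"spin": 0,"hand": 0.4}
    - {"tx": 0,"ty": 0,"tz": -14,"spin": 0,"hand": 0.4}
    - {"tx": 0,"ty": 0,"tz": -14,"spin": 0,"hand": 0.4}
    - {"tx": 0,"ty": 0,"tz": -14,"spin": 0,"hand": -0.6}
    - {"tx": 0,"ty": 0,"tz": -14,"spin": 0,"hand": -0.6}
    - {"tx": 0,"ty": 0,"tz": -14,"spin": 0,"hand": -0.6}
    - {"tx": 0,"ty": 0,"tz": -14,"spin": 0,"hand": -0.6}
    - {"tx": 0,"ty": 0,"tz": -14,"spin": 0,"hand": -0.6}
    - {"tx": 0,"ty": 0,"tz": -14,"spin": 0,"hand": -0.6}

```text
clock: 5.1
eef_pos: [0.4242, 0.2039, 0.0094]
orientation: [-180.0, -0.0, 0.1]
wrist_force: [-1.0, -0.2, 2.3]
grip_width: 0.343
gripper_force: 24.7
```

play_rows:
  motion:
    - {"tx": 0,"ty": 0,"tz": 50,"spin": 0,"hand": -0.6}
    - {"tx": 0,"ty": 0,"tz": 100,"spin": 0,"hand": -0.6}
    - {"tx": 17,"ty": -45,"tz": 100,"spin": 0,"hand": -0.6}
    - {"tx": 34,"ty": -90,"tz": 100,"spin": 0,"hand": -0.6}
    - {"tx": 51,"ty": -135,"tz": 100,"spin": 0,"hand": -0.6}
    - {"tx": 68,"ty": -180,"tz": 100,"spin": 0,"hand": -0.6}
    - {"tx": 84,"ty": -225,"tz": 100,"spin": 0,"hand": -0.6}
    - {"tx": 101,"ty": -270,"tz": 100,"spin": 0,"hand": -0.6}
    - {"tx": 118,"ty": -315,"tz": 100,"spin": 0,"hand": -0.6}
    - {"tx": 135,"ty": -360,"tz": 100,"spin": 0,"hand": -0.6}
    - {"tx": 152,"ty": -405,"tz": 100,"spin": 0,"hand": -0.6}
    - {"tx": 169,"ty": -450,"tz": 100,"spin": 0,"hand": -0.6}

```text
clock: 6.3
eef_pos: [0.5934, -0.2481, 0.1089]
orientation: [-180.0, 0.0, 0.1]
wrist_force: [1.6, 1.3, -0.0]
grip_width: 0.34
gripper_force: 25.1
```

play_rows:
  motion:
    - {"tx": 14,"ty": -38,"tz": 0,"spin": 0,"hand": -0.6}
    - {"tx": 28,"ty": -77,"tz": 0,"spin": 0,"hand": -0.6}
    - {"tx": 28,"ty": -77,"tz": 0,"spin": 0,"hand": -0.6}
    - {"tx": 28,"ty": -77,"tz": -30,"spin": 0,"hand": -0.6}
    - {"tx": 28,"ty": -77,"tz": -60,"spin": 0,"hand": -0.6}
    - {"tx": 28,"ty": -77,"tz": -60,"spin": 0,"hand": -0.6}
    - {"tx": 28,"ty": -77,"tz": -60,"spin": 0,"hand": -0.6}

```text
clock: 7.0
eef_pos: [0.6208, -0.323, 0.0491]
orientation: [180.0, 0.1, 0.1]
wrist_force: [0.7, -0.2, 0.5]
grip_width: 0.342
gripper_force: 25.2
```

```bash
python3 snap.py 5 290 110 330 190;  python3 - <<'E'
from h import *
p,d,K,V=load("side",5); P=cloud(d,K,V); m=(d>0)&(abs(P[...,0]-.621)<.05)&(abs(P[...,1]+.323)<.05)&(P[...,2]>.024)
Q=P[m]; c=p[m]
for lo in np.arange(.02,.13,.01):
  k=(Q[:,2]>=lo)&(Q[:,2]<lo+.01)
  if k.sum()>2: print(lo.round(2),k.sum(),np.percentile(Q[k,0],[3,97]).round(3),np.percentile(Q[k,1],[3,97]).round(3), np.median(c[k],0))
E
```

```text
[ 0.6222 -0.3233  0.051 ]
0.04 64 [0.606 0.625] [-0.338 -0.319] [ 97.5 110.  120.5]
0.05 71 [0.605 0.621] [-0.338 -0.315] [148. 145. 132.]
0.06 112 [0.606 0.622] [-0.349 -0.303] [ 81.   99.  116.5]
0.07 140 [0.606 0.626] [-0.352 -0.297] [32.  42.5 45. ]
0.08 252 [0.606 0.629] [-0.351 -0.303] [22.  22.  21.5]
0.09 116 [0.609 0.629] [-0.351 -0.3  ] [42.  43.  42.5]
0.1 149 [0.608 0.631] [-0.366 -0.283] [29. 32. 32.]
0.11 275 [0.608 0.63 ] [-0.371 -0.277] [29. 30. 32.]
0.12 196 [0.604 0.632] [-0.371 -0.274] [28. 30. 31.]
```

View pics/s5.png

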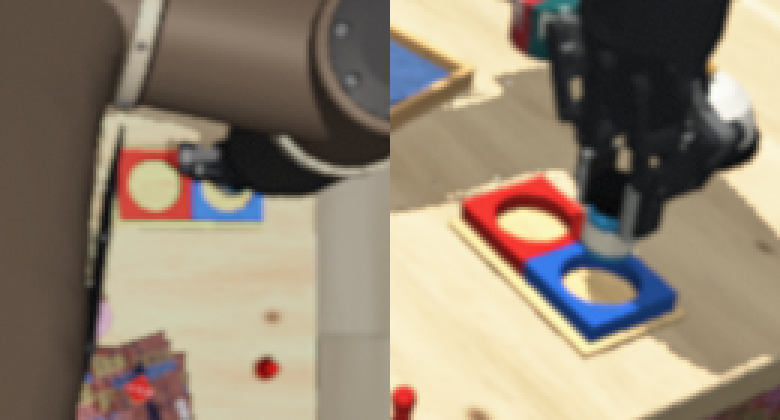

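The blue pot hangs with its base at z≈.040 over the blue well, seen at side (400,286). Checking its alignment from the side camera.

```bash
python3 - <<'E'
from h import *
p,d,K,V=load("side",5); H,S,Vv=cv2.split(cv2.cvtColor(p,cv2.COLOR_RGB2HSV))
m=((H>100)&(H<125)&(S>150)).astype(np.uint8); m[:, :370]=0; m[:,430:]=0; m[:265]=0; m[305:]=0
c,hh=cv2.findContours(m,cv2.RETR_CCOMP,1)
for a,h in zip(c,hh[0]):
  if cv2.contourArea(a)>60: print(cv2.boundingRect(a),"hole",h[3]>=0); print(np.mean([ray(K,V,*q[0],.02)[:2] for q in a],0), cv2.minEnclosingCircle(np.array([ray(K,V,*q[0],.02)[:2]*1000 for q in a],np.float32)))
print(proj(K,V,[.621,-.323,.02]))
E
```

```text
(376, 271, 49, 32) hole False
[ 0.61284564 -0.33071782] ((611.2891235351562, -331.2427673339844), 42.09977340698242)
(386, 277, 28, 16) hole True
[ 0.6136468  -0.32986712] ((613.5244140625, -329.78887939453125), 23.371652603149414)
[400.20297493 281.3338321 ]
```

play_rows:
  motion:
    - {"tx": -1,"ty": -1,"tz": -12,"spin": 0,"hand": -0.6}
    - {"tx": -1,"ty": -1,"tz": -22,"spin": 0,"hand": -0.6}
    - {"tx": -1,"ty": -1,"tz": -30,"spin": 0,"hand": -0.6}
    - {"tx": -1,"ty": -1,"tz": -33,"spin": 0,"hand": -0.6}
    - {"tx": -1,"ty": -1,"tz": -33,"spin": 0,"hand": -0.6}
    - {"tx": -1,"ty": -1,"tz": -33,"spin": 0,"hand": -0.6}

```text
clock: 7.7
eef_pos: [0.6202, -0.3242, 0.016]
orientation: [180.0, 0.0, 0.1]
wrist_force: [-0.1, -0.1, -0.6]
grip_width: 0.342
gripper_force: 25.1
```

play_rows:
  motion:
    - {"tx": 0,"ty": 0,"tz": 0,"spin": 0,"hand": -0.1}
    - {"tx": 0,"ty": 0,"tz": 0,"spin": 0,"hand": 0.05}
    - {"tx": 0,"ty": 0,"tz": 0,"spin": 0,"hand": 0.05}
    - {"tx": 0,"ty": 0,"tz": 20,"spin": 0,"hand": 0.05}
    - {"tx": 0,"ty": 0,"tz": 50,"spin": 0,"hand": 0.05}
    - {"tx": 0,"ty": 0,"tz": 90,"spin": 0,"hand": 0.05}
    - {"tx": -23,"ty": 42,"tz": 90,"spin": 0,"hand": 0.4}
    - {"tx": -46,"ty": 84,"tz": 90,"spin": 0,"hand": 0.4}
    - {"tx": -69,"ty": 126,"tz": 90,"spin": 0,"hand": 0.4}
    - {"tx": -92,"ty": 168,"tz": 90,"spin": 0,"hand": 0.4}
    - {"tx": -115,"ty": 210,"tz": 90,"spin": 0,"hand": 0.4}
    - {"tx": -138,"ty": 252,"tz": 90,"spin": 0,"hand": 0.4}

```text
clock: 8.9
eef_pos: [0.4812, -0.0709, 0.1064]
orientation: [-180.0, -0.0, 0.1]
wrist_force: [0.8, 1.7, -0.2]
grip_width: 0.701
gripper_force: 0.0
```

play_rows:
  motion:
    - {"tx": -20,"ty": 41,"tz": 0,"spin": 0,"hand": 0.4}
    - {"tx": -20,"ty": 41,"tz": 0,"spin": 0,"hand": 0.4}
    - {"tx": -20,"ty": 41,"tz": -40,"spin": 0,"hand": 0.4}
    - {"tx": -20,"ty": 41,"tz": -40,"spin": 0,"hand": 0.4}
    - {"tx": -20,"ty": 41,"tz": -40,"spin": 0,"hand": 0.4}

```text
clock: 9.4
eef_pos: [0.4618, -0.0316, 0.0663]
orientation: [179.9, 0.1, 0.1]
wrist_force: [-0.5, 0.0, 0.2]
grip_width: 0.702
gripper_force: 0.0
```

```bash
python3 snap.py 6 270 110 180 140;  python3 - <<'E'
from h import *
p,d,K,V=load("side",6); P=cloud(d,K,V)
def sl(cx,cy,r,z0,z1):
  m=(d>0)&(abs(P[...,0]-cx)<r)&(abs(P[...,1]-cy)<r)
  for lo in np.arange(z0,z1,.01):
    k=m&(P[...,2]>=lo)&(P[...,2]<lo+.01)
    if k.sum()>2: print(lo.round(2),k.sum(),np.percentile(P[k,0],[3,97]).round(3),np.percentile(P[k,1],[3,97]).round(3),np.median(p[k],0))
print("blue pot in well");sl(.62,-.324,.022,.021,.07)
print("red");sl(.462,-.031,.05,.011,.12)
E
```

```text
[ 0.463  -0.0315  0.0673]
blue pot in well
0.02 92 [0.604 0.638] [-0.34  -0.316] [ 99.5 114.  121. ]
0.03 74 [0.605 0.624] [-0.339 -0.318] [ 28.5  74.5 110. ]
0.04 114 [0.604 0.628] [-0.339 -0.314] [13.  14.  16.5]
0.05 116 [0.606 0.631] [-0.336 -0.312] [22.  22.5 23.5]
red
0.01 61 [0.446 0.471] [-0.047 -0.029] [141. 137. 124.]
0.02 64 [0.446 0.471] [-0.047 -0.027] [127.  74.  63.]
0.03 65 [0.446 0.472] [-0.047 -0.03 ] [135. 132. 125.]
0.04 115 [0.447 0.473] [-0.046 -0.019] [201. 201. 192.]
0.08 76 [0.451 0.472] [-0.072  0.001] [62.5 60.5 57. ]
0.09 97 [0.451 0.47 ] [-0.075  0.001] [27. 28. 29.]
0.1 108 [0.451 0.47 ] [-0.076  0.001] [25. 27. 28.]
0.11 88 [0.451 0.468] [-0.075  0.006] [33. 34. 34.]
```

View pics/s6.png

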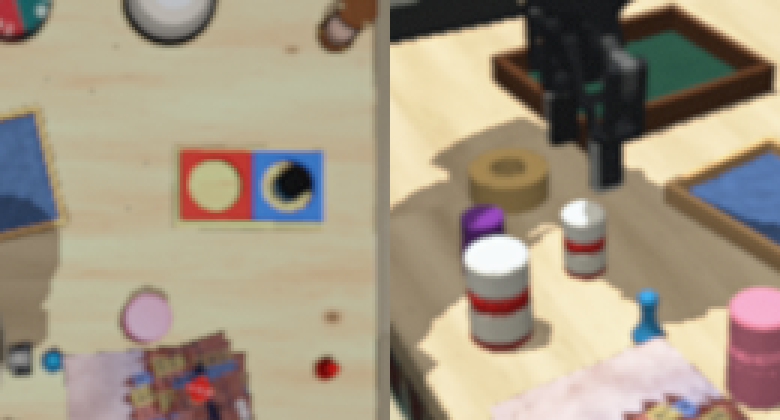

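The blue pot stands in its well at top crop (293,182), and the open fingers straddle the red pot at crop (583,240). Descend and grip.

play_rows:
  motion:
    - {"tx": 0,"ty": 0,"tz": -25,"spin": 0,"hand": 0.4}
    - {"tx": 0,"ty": 0,"tz": -45,"spin": 0,"hand": 0.4}
    - {"tx": 0,"ty": 0,"tz": -57,"spin": 0,"hand": 0.4}
    - {"tx": 0,"ty": 0,"tz": -57,"spin": 0,"hand": 0.4}
    - {"tx": 0,"ty": 0,"tz": -57,"spin": 0,"hand": -0.6}
    - {"tx": 0,"ty": 0,"tz": -57,"spin": 0,"hand": -0.6}
    - {"tx": 0,"ty": 0,"tz": -57,"spin": 0,"hand": -0.6}
    - {"tx": 0,"ty": 0,"tz": -57,"spin": 0,"hand": -0.6}
    - {"tx": 0,"ty": 0,"tz": -57,"spin": 0,"hand": -0.6}
    - {"tx": 0,"ty": 0,"tz": -57,"spin": 0,"hand": -0.6}
    - {"tx": 0,"ty": 0,"tz": 0,"spin": 0,"hand": -0.6}
    - {"tx": 0,"ty": 0,"tz": 35,"spin": 0,"hand": -0.6}

```text
clock: 10.7
eef_pos: [0.4615, -0.0314, 0.1024]
orientation: [179.9, 0.1, 0.1]
wrist_force: [1.6, 0.1, -0.6]
grip_width: 0.347
gripper_force: 25.2
```

```bash
python3 - <<'E'
from h import *
p,d,K,V=load("top",6); b=p.max(2)<45; b[:155]=0;b[190:]=0;b[:,355:]&=True; b[:,:352]=0;b[:,385:]=0
for c,s in blobs(b,20): print(c,s, ray(K,V,*c,.052)[:2].round(4))
H,S,Vv=cv2.split(cv2.cvtColor(p,cv2.COLOR_RGB2HSV))
for nm,m in(("blue",(H>100)&(H<125)&(S>120)),("red",((H<10)|(H>170))&(S>140))):
  m=m.copy(); m[:155]=0;m[190:]=0;m[:,:325]=0;m[:,385:]=0
  print(nm,[(x[0],x[1]) for x in blobs(m,80)])
  v,u=np.nonzero(m); print([ray(K,V,(np.percentile(u,2)+np.percentile(u,98))/2,(np.percentile(v,2)+np.percentile(v,98))/2,.02).round(4)])
E
```

```text
[367.6 170.1] [363 165  10  11  77] [ 0.6198 -0.3209]
blue [(array([366.2, 171.1]), array([355, 161,  22,  22, 244], dtype=int32))]
[array([ 0.6212, -0.3219,  0.02  ])]
red [(array([341. , 170.9]), array([330, 160,  23,  23, 279], dtype=int32))]
[array([ 0.622 , -0.2576,  0.02  ])]
```

play_rows:
  motion:
    - {"tx": 26,"ty": -38,"tz": 0,"spin": 0,"hand": -0.6}
    - {"tx": 52,"ty": -76,"tz": 0,"spin": 0,"hand": -0.6}
    - {"tx": 79,"ty": -114,"tz": 0,"spin": 0,"hand": -0.6}
    - {"tx": 105,"ty": -152,"tz": 0,"spin": 0,"hand": -0.6}
    - {"tx": 131,"ty": -190,"tz": 0,"spin": 0,"hand": -0.6}
    - {"tx": 158,"ty": -228,"tz": 0,"spin": 0,"hand": -0.6}
    - {"tx": 158,"ty": -228,"tz": 0,"spin": 0,"hand": -0.6}
    - {"tx": 158,"ty": -228,"tz": -35,"spin": 0,"hand": -0.6}
    - {"tx": 158,"ty": -228,"tz": -60,"spin": 0,"hand": -0.6}
    - {"tx": 158,"ty": -228,"tz": -78,"spin": 0,"hand": -0.6}
    - {"tx": 158,"ty": -228,"tz": -85,"spin": 0,"hand": -0.6}
    - {"tx": 158,"ty": -228,"tz": -85,"spin": 0,"hand": -0.6}

```text
clock: 11.9
eef_pos: [0.62, -0.2589, 0.0165]
orientation: [180.0, 0.0, 0.1]
wrist_force: [0.6, 0.8, -0.4]
grip_width: 0.337
gripper_force: 26.2
```

play_rows:
  motion:
    - {"tx": 0,"ty": 0,"tz": 0,"spin": 0,"hand": -0.1}
    - {"tx": 0,"ty": 0,"tz": 0,"spin": 0,"hand": -0.02}
    - {"tx": 0,"ty": 0,"tz": 0,"spin": 0,"hand": -0.02}
    - {"tx": 0,"ty": 0,"tz": 20,"spin": 0,"hand": -0.02}
    - {"tx": 0,"ty": 0,"tz": 50,"spin": 0,"hand": -0.02}
    - {"tx": 0,"ty": 0,"tz": 90,"spin": 0,"hand": 0.05}
    - {"tx": -37,"ty": 34,"tz": 90,"spin": 0,"hand": 0.05}
    - {"tx": -74,"ty": 67,"tz": 90,"spin": 0,"hand": 0.05}
    - {"tx": -111,"ty": 101,"tz": 90,"spin": 0,"hand": 0.05}
    - {"tx": -155,"ty": 141,"tz": 90,"spin": 0,"hand": 0.05}
    - {"tx": -155,"ty": 141,"tz": 60,"spin": 0,"hand": 0.05}
    - {"tx": -155,"ty": 141,"tz": 40,"spin": 0,"hand": 0.05}

```text
clock: 13.1
eef_pos: [0.4639, -0.1169, 0.0567]
orientation: [-180.0, -0.1, 0.2]
wrist_force: [0.5, -1.0, -0.7]
grip_width: 0.525
gripper_force: 0.0
```

```bash
python3 snap.py 7 270 110 200 160;  python3 - <<'E'
from h import *
p,d,K,V=load("side",7); P=cloud(d,K,V)
def sl(cx,cy,r,z0,z1):
  m=(d>0)&(abs(P[...,0]-cx)<r)&(abs(P[...,1]-cy)<r)
  for lo in np.arange(z0,z1,.01):
    k=m&(P[...,2]>=lo)&(P[...,2]<lo+.01)
    if k.sum()>2: print(lo.round(2),k.sum(),np.percentile(P[k,0],[3,97]).round(3),np.percentile(P[k,1],[3,97]).round(3),np.median(p[k],0))
print("red pot in well");sl(.62,-.259,.022,.021,.07)
print("pawn");sl(.465,-.118,.045,.009,.12)
p,d,K,V=load("top",7); H,S,Vv=cv2.split(cv2.cvtColor(p,cv2.COLOR_RGB2HSV))
b=(S<45)&(Vv>120); b[:155]=0;b[190:]=0; b[:,:325]=0;b[:,358:]=0
for c,s in blobs(b,20): print(c,s, ray(K,V,*c,.052)[:2].round(4))
E
```

```text
[ 0.4634 -0.1178  0.0549]
red pot in well
0.02 86 [0.601 0.628] [-0.274 -0.239] [139.5 109.   99. ]
0.03 69 [0.602 0.624] [-0.274 -0.254] [141.  88.  82.]
0.04 112 [0.602 0.625] [-0.274 -0.248] [179.  171.  158.5]
0.05 90 [0.604 0.629] [-0.271 -0.247] [249.  251.  251.5]
pawn
0.01 33 [0.457 0.467] [-0.126 -0.118] [ 44. 104. 134.]
0.02 22 [0.457 0.469] [-0.125 -0.119] [ 53.   92.5 115.5]
0.03 30 [0.457 0.468] [-0.126 -0.115] [ 58.5 112.5 144. ]
0.06 28 [0.453 0.472] [-0.147 -0.092] [94.5 88.5 75. ]
0.07 91 [0.451 0.471] [-0.153 -0.091] [42. 42. 41.]
0.08 109 [0.451 0.471] [-0.154 -0.09 ] [27. 27. 28.]
0.09 111 [0.451 0.471] [-0.155 -0.09 ] [27. 28. 30.]
0.1 62 [0.449 0.465] [-0.153 -0.089] [35.5 36.  37. ]
0.11 91 [0.449 0.466] [-0.154 -0.074] [30. 32. 33.]
0.12 59 [0.447 0.469] [-0.162 -0.075] [26. 28. 28.]
[342.7 170.3] [337 165  13  12 123] [ 0.6188 -0.2573]
```

View pics/s7.png

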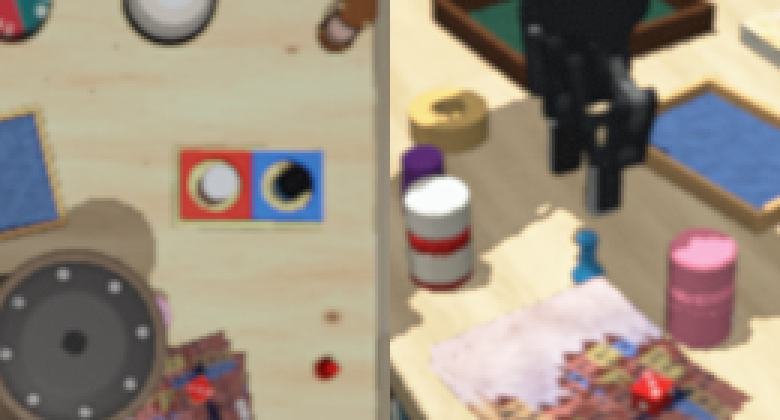

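Both pots stand in their wells, red at top crop (215,183) and blue at (293,182), and the blue pawn at crop (587,255) sits between the fingers. Next I grip the pawn lightly.

play_rows:
  motion:
    - {"tx": 0,"ty": -1,"tz": -20,"spin": 0,"hand": 0.05}
    - {"tx": 0,"ty": -1,"tz": -40,"spin": 0,"hand": 0.05}
    - {"tx": 0,"ty": -1,"tz": -52,"spin": 0,"hand": 0.05}
    - {"tx": 0,"ty": -1,"tz": -52,"spin": 0,"hand": 0.05}
    - {"tx": 0,"ty": -1,"tz": -52,"spin": 0,"hand": -0.9}
    - {"tx": 0,"ty": -1,"tz": -52,"spin": 0,"hand": -0.9}
    - {"tx": 0,"ty": -1,"tz": -52,"spin": 0,"hand": -0.9}
    - {"tx": 0,"ty": -1,"tz": -52,"spin": 0,"hand": -0.9}
    - {"tx": 0,"ty": -1,"tz": -52,"spin": 0,"hand": -0.9}
    - {"tx": 0,"ty": -1,"tz": -52,"spin": 0,"hand": -0.9}
  newtons: 20

```text
clock: 14.2
eef_pos: [0.4662, -0.1192, 0.0052]
orientation: [180.0, -0.1, 0.1]
wrist_force: [-0.1, -0.8, 6.7]
grip_width: 0.189
gripper_force: 20.2
```

play_rows:
  motion:
    - {"tx": 0,"ty": 0,"tz": 30,"spin": 0,"hand": -0.9}
    - {"tx": 0,"ty": 0,"tz": 70,"spin": 0,"hand": -0.9}
    - {"tx": 38,"ty": 26,"tz": 70,"spin": 0,"hand": -0.9}
    - {"tx": 75,"ty": 51,"tz": 70,"spin": 0,"hand": -0.9}
    - {"tx": 112,"ty": 76,"tz": 70,"spin": 0,"hand": -0.9}
    - {"tx": 150,"ty": 102,"tz": 70,"spin": 0,"hand": -0.9}
    - {"tx": 150,"ty": 102,"tz": 70,"spin": 0,"hand": -0.9}
    - {"tx": 150,"ty": 102,"tz": 45,"spin": 0,"hand": -0.9}
    - {"tx": 150,"ty": 102,"tz": 25,"spin": 0,"hand": -0.9}
    - {"tx": 150,"ty": 102,"tz": 12,"spin": 0,"hand": -0.9}
    - {"tx": 150,"ty": 102,"tz": 7,"spin": 0,"hand": -0.9}
    - {"tx": 150,"ty": 102,"tz": 7,"spin": 0,"hand": -0.9}

```text
clock: 15.4
eef_pos: [0.6152, -0.0173, 0.0118]
orientation: [180.0, -0.0, 0.1]
wrist_force: [-0.1, 0.7, 1.0]
grip_width: 0.186
gripper_force: 19.8
```

```bash
python3 snap.py 8 220 110 220 130;  python3 - <<'E'
from h import *
p,d,K,V=load("side",8); P=cloud(d,K,V)
H,S,Vv=cv2.split(cv2.cvtColor(p,cv2.COLOR_RGB2HSV))
m=(d>0)&(abs(P[...,0]-.615)<.04)&(abs(P[...,1]+.017)<.04)
for lo in np.arange(.003,.06,.006):
    k=m&(P[...,2]>=lo)&(P[...,2]<lo+.006)
    if k.sum()>2: print(lo.round(3),k.sum(),np.percentile(P[k,0],[3,97]).round(3),np.percentile(P[k,1],[3,97]).round(3),np.median(p[k],0))
E
```

```text
[ 0.6154 -0.0172  0.0118]
0.003 540 [0.578 0.653] [-0.055  0.019] [ 85. 117. 164.]
0.009 36 [0.58  0.619] [-0.029  0.022] [ 47.  105.  139.5]
0.015 11 [0.588 0.614] [-0.027  0.01 ] [ 51.  97. 120.]
0.021 21 [0.603 0.622] [-0.032 -0.007] [62. 73. 87.]
0.027 33 [0.603 0.62 ] [-0.038 -0.006] [43. 50. 58.]
0.033 38 [0.603 0.619] [-0.041 -0.004] [37.  51.5 65. ]
0.039 39 [0.602 0.62 ] [-0.039 -0.006] [44. 45. 45.]
0.045 44 [0.603 0.619] [-0.04  -0.004] [33.5 34.  34. ]
0.051 38 [0.602 0.619] [-0.04   0.001] [56.  48.5 41.5]
0.057 24 [0.602 0.613] [-0.038 -0.004] [47.5 49.  48.5]
```

View pics/s8.png

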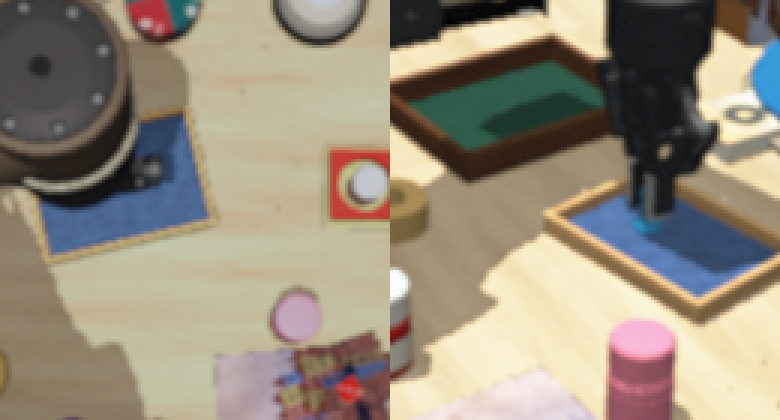

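The blue pawn is upright in the tray at crop (648,222). I'll release it and go to the red pawn.

play_rows:
  motion:
    - {"tx": 0,"ty": 0,"tz": 0,"spin": 0,"hand": -0.5}
    - {"tx": 0,"ty": 0,"tz": 0,"spin": 0,"hand": -0.3}
    - {"tx": 0,"ty": 0,"tz": 0,"spin": 0,"hand": -0.3}
    - {"tx": 0,"ty": 0,"tz": 30,"spin": 0,"hand": -0.3}
    - {"tx": 0,"ty": 0,"tz": 70,"spin": 0,"hand": 0.05}
    - {"tx": -18,"ty": -40,"tz": 90,"spin": 0,"hand": 0.05}
    - {"tx": -36,"ty": -80,"tz": 90,"spin": 0,"hand": 0.05}
    - {"tx": -55,"ty": -120,"tz": 90,"spin": 0,"hand": 0.05}
    - {"tx": -73,"ty": -160,"tz": 90,"spin": 0,"hand": 0.05}
    - {"tx": -91,"ty": -200,"tz": 90,"spin": 0,"hand": 0.05}
    - {"tx": -109,"ty": -240,"tz": 90,"spin": 0,"hand": 0.05}
    - {"tx": -127,"ty": -280,"tz": 90,"spin": 0,"hand": 0.05}

```text
clock: 16.7
eef_pos: [0.4873, -0.2986, 0.1015]
orientation: [180.0, -0.0, 0.1]
wrist_force: [0.7, -0.6, -0.1]
grip_width: 0.524
gripper_force: 0.0
```

play_rows:
  motion:
    - {"tx": -14,"ty": -30,"tz": 0,"spin": 0,"hand": 0.05}
    - {"tx": -28,"ty": -61,"tz": 0,"spin": 0,"hand": 0.05}
    - {"tx": -28,"ty": -61,"tz": -20,"spin": 0,"hand": 0.05}
    - {"tx": -28,"ty": -61,"tz": -45,"spin": 0,"hand": 0.05}
    - {"tx": -28,"ty": -61,"tz": -45,"spin": 0,"hand": 0.05}
    - {"tx": -28,"ty": -61,"tz": -45,"spin": 0,"hand": 0.05}

```text
clock: 17.3
eef_pos: [0.46, -0.3582, 0.0564]
orientation: [-180.0, 0.1, 0.1]
wrist_force: [0.1, 0.3, -0.1]
grip_width: 0.531
gripper_force: 0.0
```

```bash
python3 snap.py 9 220 110 280 190;  python3 - <<'E'
from h import *
p,d,K,V=load("side",9); P=cloud(d,K,V)
def sl(cx,cy,r,z0,z1,s=.01):
  m=(d>0)&(abs(P[...,0]-cx)<r)&(abs(P[...,1]-cy)<r)
  for lo in np.arange(z0,z1,s):
    k=m&(P[...,2]>=lo)&(P[...,2]<lo+s)
    if k.sum()>2: print(lo.round(3),k.sum(),np.percentile(P[k,0],[3,97]).round(3),np.percentile(P[k,1],[3,97]).round(3),np.median(p[k],0))
print("blue pawn");sl(.615,-.017,.02,.012,.06)
print("red pawn");sl(.46,-.358,.045,.009,.1)
# die faces: side-view normals / top
p,d,K,V=load("top",9)
H,S,Vv=cv2.split(cv2.cvtColor(p,cv2.COLOR_RGB2HSV))
m=(H>93)&(H<108)&(S>150); m[:150]=0;m[195:]=0;m[:,:230]=0;m[:,300:]=0
for c,s in blobs(m,5): print(c,s,ray(K,V,*c,.035))
E
```

```text
[ 0.461  -0.3583  0.0574]
blue pawn
0.012 33 [0.605 0.618] [-0.026 -0.013] [ 48. 118. 162.]
0.022 18 [0.608 0.617] [-0.024 -0.016] [ 39.   90.5 123. ]
0.032 28 [0.606 0.616] [-0.024 -0.014] [ 60.  135.5 185.5]
red pawn
0.009 46 [0.453 0.464] [-0.367 -0.357] [140.   32.5  29.5]
0.019 30 [0.453 0.461] [-0.365 -0.357] [126.5  30.5  26. ]
0.029 54 [0.453 0.464] [-0.366 -0.354] [172.5  46.5  41.5]
0.069 97 [0.449 0.47 ] [-0.393 -0.33 ] [100.  96.  83.]
0.079 150 [0.448 0.468] [-0.395 -0.326] [41. 39. 36.]
0.089 164 [0.449 0.469] [-0.395 -0.331] [28. 28. 30.]
0.099 128 [0.449 0.47 ] [-0.394 -0.33 ] [32.5 33.5 33. ]
[249.5 173.1] [246 169   8   9  58] [ 0.6121427  -0.01826647  0.035     ]
```

View pics/s9.png

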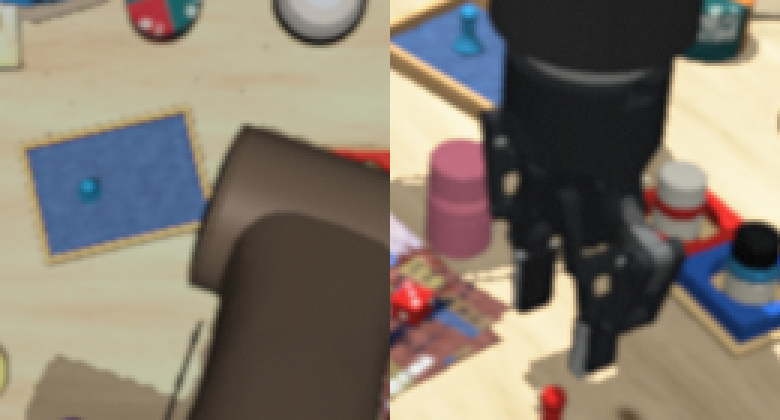

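The blue pawn stands in the tray at top crop (90,187), and the red pawn at side crop (550,400) is centred below the fingers.

play_rows:
  motion:
    - {"tx": 0,"ty": -1,"tz": -20,"spin": 0,"hand": 0.05}
    - {"tx": 0,"ty": -1,"tz": -40,"spin": 0,"hand": 0.05}
    - {"tx": 0,"ty": -1,"tz": -52,"spin": 0,"hand": 0.05}
    - {"tx": 0,"ty": -1,"tz": -52,"spin": 0,"hand": 0.05}
    - {"tx": 0,"ty": -1,"tz": -52,"spin": 0,"hand": -0.9}
    - {"tx": 0,"ty": -1,"tz": -52,"spin": 0,"hand": -0.9}
    - {"tx": 0,"ty": -1,"tz": -52,"spin": 0,"hand": -0.9}
    - {"tx": 0,"ty": -1,"tz": -52,"spin": 0,"hand": -0.9}
    - {"tx": 0,"ty": -1,"tz": -52,"spin": 0,"hand": -0.9}
    - {"tx": 0,"ty": -1,"tz": -52,"spin": 0,"hand": -0.9}
    - {"tx": 0,"ty": -1,"tz": -20,"spin": 0,"hand": -0.9}
    - {"tx": 0,"ty": -1,"tz": 20,"spin": 0,"hand": -0.9}

```text
clock: 18.6
eef_pos: [0.4586, -0.3585, 0.0754]
orientation: [-179.9, 0.2, 0.1]
wrist_force: [1.3, -0.2, -1.0]
grip_width: 0.182
gripper_force: 19.5
```

play_rows:
  motion:
    - {"tx": 0,"ty": 0,"tz": 25,"spin": 0,"hand": -0.9}
    - {"tx": 24,"ty": 42,"tz": 25,"spin": 0,"hand": -0.9}
    - {"tx": 48,"ty": 84,"tz": 25,"spin": 0,"hand": -0.9}
    - {"tx": 72,"ty": 126,"tz": 25,"spin": 0,"hand": -0.9}
    - {"tx": 95,"ty": 168,"tz": 25,"spin": 0,"hand": -0.9}
    - {"tx": 119,"ty": 210,"tz": 25,"spin": 0,"hand": -0.9}
    - {"tx": 143,"ty": 252,"tz": 25,"spin": 0,"hand": -0.9}
    - {"tx": 167,"ty": 294,"tz": 25,"spin": 0,"hand": -0.9}
    - {"tx": 167,"ty": 294,"tz": 5,"spin": 0,"hand": -0.9}
    - {"tx": 167,"ty": 294,"tz": -25,"spin": 0,"hand": -0.9}
    - {"tx": 167,"ty": 294,"tz": -50,"spin": 0,"hand": -0.9}
    - {"tx": 167,"ty": 294,"tz": -60,"spin": 0,"hand": -0.9}

```text
clock: 19.8
eef_pos: [0.6253, -0.0651, 0.0137]
orientation: [180.0, 0.2, 0.1]
wrist_force: [-0.5, 0.4, -0.1]
grip_width: 0.179
gripper_force: 19.5
```

play_rows:
  motion:
    - {"tx": 0,"ty": 0,"tz": -5,"spin": 0,"hand": -0.9}
    - {"tx": 0,"ty": 0,"tz": -5,"spin": 0,"hand": -0.9}
    - {"tx": 0,"ty": 0,"tz": -5,"spin": 0,"hand": -0.9}

```text
clock: 20.1
eef_pos: [0.6279, -0.0653, 0.0123]
orientation: [-180.0, -0.1, 0.1]
wrist_force: [0.3, 0.1, -0.1]
grip_width: 0.181
gripper_force: 19.6
```

play_rows:
  motion:
    - {"tx": 0,"ty": 0,"tz": 0,"spin": 0,"hand": -0.5}
    - {"tx": 0,"ty": 0,"tz": 0,"spin": 0,"hand": -0.3}
    - {"tx": 0,"ty": 0,"tz": 0,"spin": 0,"hand": -0.3}
    - {"tx": 0,"ty": 0,"tz": 30,"spin": 0,"hand": -0.3}
    - {"tx": 0,"ty": 0,"tz": 70,"spin": 0,"hand": -0.1}
    - {"tx": 0,"ty": 0,"tz": 110,"spin": 0,"hand": -0.1}
    - {"tx": 0,"ty": 0,"tz": 110,"spin": 0,"hand": -0.1}

```text
clock: 20.8
eef_pos: [0.6308, -0.0651, 0.1278]
orientation: [-180.0, -0.6, 0.2]
wrist_force: [0.3, 1.2, 0.5]
grip_width: 0.454
gripper_force: 0.0
```

```bash
python3 snap.py 10 295 190 240 230; python3 - <<'E'
from h import *
import glob
A=[]
for n,k in(("top",10),("side",10),("top",8),("side",8),("top",0),("side",0)):
    p,d,K,V=load(n,k); u0,v0=proj(K,V,[.441,-.245,.012]).round().astype(int)
    w=16; c=cv2.resize(p[v0-w:v0+w,u0-w:u0+w],None,fx=4,fy=4,interpolation=2).astype(int)
    r=c[...,0]-np.maximum(c[...,1],c[...,2]); b=(r>75).astype(np.uint8); b=cv2.morphologyEx(b,cv2.MORPH_CLOSE,np.ones((7,7),np.uint8))
    ct=max(cv2.findContours(b,0,1)[0],key=cv2.contourArea)
    W=np.array([ray(K,V,(q[0][0]+.5)/4-.5+u0-w,(q[0][1]+.5)/4-.5+v0-w,.019)[:2]*1000 for q in ct],np.float32)
    print(n,k,cv2.contourArea(ct)/16,cv2.minAreaRect(W))
# side cloud: vertical face points -> PCA of horizontal line dirs
p,d,K,V=load("side",10); P=cloud(d,K,V)
m=(d>0)&(np.hypot(P[...,0]-.441,P[...,1]+.245)<.02)
k=m&(P[...,2]>.004)&(P[...,2]<.016); print(np.array(P[k]).round(3)[:,:2].tolist())
p,d,K,V=load("side",10); P=cloud(d,K,V)
for cx,cy in((.627,-.065),(.615,-.017)):
  k=(d>0)&(np.hypot(P[...,0]-cx,P[...,1]-cy)<.016)&(P[...,2]>.03); print("pawn",P[k].mean(0).round(3),P[k][:,2].max(),np.median(p[k],0))
E
```

```text
[ 0.6278 -0.065   0.1226]
top 10 54.15625 ((441.8580627441406, -245.0084228515625), (20.481483459472656, 21.558042526245117), 33.90517044067383)
side 10 125.75 ((436.371337890625, -251.04229736328125), (30.060688018798828, 23.942556381225586), 30.064517974853516)
top 8 53.03125 ((441.8139953613281, -244.85992431640625), (20.20864486694336, 21.034780502319336), 37.110557556152344)
side 8 128.28125 ((436.42474365234375, -250.9989013671875), (30.196502685546875, 24.583250045776367), 30.064517974853516)
top 0 48.0625 ((441.9561462402344, -244.8330535888672), (19.62274742126465, 20.402769088745117), 38.91386413574219)
side 0 118.75 ((436.3871154785156, -250.9889678955078), (29.409957885742188, 23.759004592895508), 29.184309005737305)
[[0.44, -0.225], [0.44, -0.226], [0.442, -0.225], [0.435, -0.227], [0.438, -0.225], [0.44, -0.226], [0.433, -0.227], [0.435, -0.227], [0.436, -0.23], [0.458, -0.239], [0.43, -0.229], [0.433, -0.228], [0.434, -0.229], [0.456, -0.242], [0.46, -0.243], [0.427, -0.231], [0.429, -0.231], [0.431, -0.231], [0.45, -0.25], [0.455, -0.244], [0.458, -0.244], [0.46, -0.2
[... 2327 characters left out ...]
-0.255], [0.435, -0.257], [0.436, -0.258], [0.438, -0.258], [0.44, -0.258], [0.441, -0.259], [0.443, -0.259], [0.444, -0.261], [0.446, -0.263], [0.448, -0.264], [0.424, -0.255], [0.426, -0.254], [0.428, -0.255], [0.428, -0.257], [0.431, -0.257], [0.434, -0.257], [0.434, -0.26], [0.437, -0.259], [0.438, -0.26], [0.44, -0.261], [0.442, -0.262], [0.443, -0.262], [0.444, -0.264], [0.427, -0.256], [0.428, -0.258], [0.43, -0.259], [0.433, -0.26], [0.434, -0.26], [0.436, -0.261], [0.436, -0.264], [0.442, -0.265], [0.429, -0.26], [0.43, -0.262], [0.431, -0.263], [0.438, -0.265]]
pawn [ 0.619 -0.063  0.182] 0.2528956821228459 [22. 24. 25.]
pawn [ 0.617 -0.016  0.193] 0.24583485533541974 [39. 38. 39.]
```

View pics/s10.png

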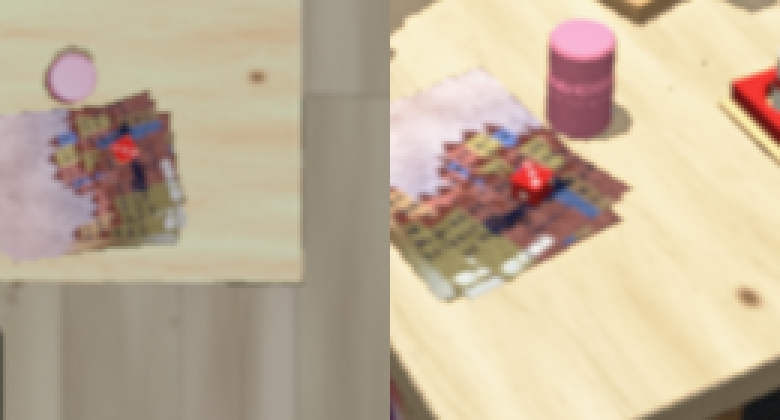

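The die at top crop (125,150) is turned about 34° with nothing else close. I'll approach with the closing line square to its faces (spin +34).

play_rows:
  motion:
    - {"tx": -31,"ty": -30,"tz": 0,"spin": 8,"hand": 0.0}
    - {"tx": -62,"ty": -60,"tz": 0,"spin": 16,"hand": 0.0}
    - {"tx": -93,"ty": -90,"tz": 0,"spin": 24,"hand": 0.0}
    - {"tx": -124,"ty": -120,"tz": 0,"spin": 30,"hand": 0.0}
    - {"tx": -155,"ty": -150,"tz": 0,"spin": 34,"hand": 0.0}
    - {"tx": -186,"ty": -181,"tz": 0,"spin": 34,"hand": 0.0}
    - {"tx": -186,"ty": -181,"tz": -25,"spin": 34,"hand": 0.0}
    - {"tx": -186,"ty": -181,"tz": -60,"spin": 34,"hand": 0.0}
    - {"tx": -186,"ty": -181,"tz": -85,"spin": 34,"hand": 0.0}
    - {"tx": -186,"ty": -181,"tz": -85,"spin": 34,"hand": 0.0}
    - {"tx": -186,"ty": -181,"tz": -85,"spin": 34,"hand": 0.0}

```text
clock: 22.0
eef_pos: [0.4405, -0.2461, 0.0358]
orientation: [-179.9, 0.1, 34.1]
wrist_force: [0.4, 0.0, -0.1]
grip_width: 0.498
gripper_force: 0.0
```

```bash
python3 snap.py 11 220 110 220 210;  python3 - <<'E'
from h import *
p,d,K,V=load("side",11); P=cloud(d,K,V)
def sl(cx,cy,r,z0,z1,s=.01):
  m=(d>0)&(np.hypot(P[...,0]-cx,P[...,1]-cy)<r)
  for lo in np.arange(z0,z1,s):
    k=m&(P[...,2]>=lo)&(P[...,2]<lo+s)
    if k.sum()>2: print(lo.round(3),k.sum(),np.percentile(P[k,0],[3,97]).round(3),np.percentile(P[k,1],[3,97]).round(3),np.median(p[k],0))
print("red pawn");sl(.627,-.065,.02,.012,.06)
print("blue pawn");sl(.615,-.017,.02,.012,.06)
print("die");sl(.441,-.246,.05,.009,.09)
E
```

```text
[ 0.4419 -0.2462  0.0371]
red pawn
0.012 31 [0.618 0.629] [-0.074 -0.062] [163.  36.  33.]
0.022 22 [0.62  0.628] [-0.072 -0.063] [116.   48.5  66. ]
0.032 29 [0.62 0.63] [-0.073 -0.063] [185.  51.  60.]
blue pawn
die
0.009 96 [0.429 0.449] [-0.259 -0.239] [146.  47.  43.]
0.019 36 [0.431 0.448] [-0.255 -0.239] [165.5  65.   62. ]
0.039 4 [0.429 0.455] [-0.265 -0.222] [144. 132. 136.]
0.049 70 [0.416 0.453] [-0.276 -0.222] [95.  86.5 83.5]
0.059 119 [0.416 0.464] [-0.278 -0.222] [73. 68. 67.]
0.069 119 [0.416 0.464] [-0.278 -0.223] [66. 62. 58.]
0.079 100 [0.416 0.455] [-0.279 -0.222] [63.  62.5 59.5]
0.089 156 [0.407 0.459] [-0.288 -0.214] [28. 29. 31.]
```

View pics/s11.png

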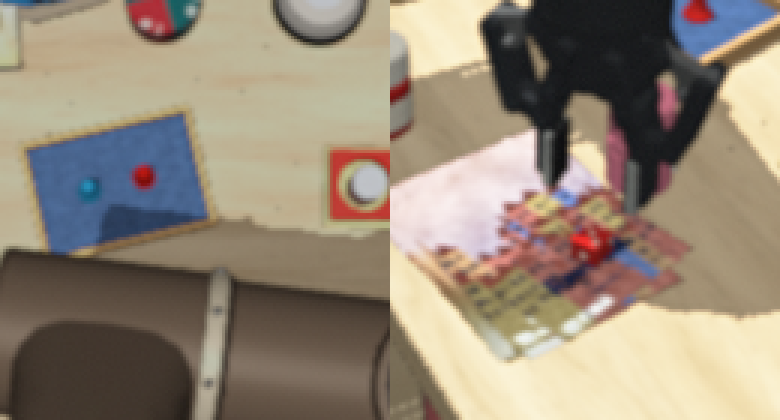

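Both pawns stand in the tray, blue at crop (90,187) and red at (143,177). The fingers straddle the die at (592,243), and their line matches its sides. Grip it now.

play_rows:
  motion:
    - {"tx": 0,"ty": 0,"tz": -20,"spin": 0,"hand": 0.0}
    - {"tx": 0,"ty": 0,"tz": -34,"spin": 0,"hand": 0.0}
    - {"tx": 0,"ty": 0,"tz": -39,"spin": 0,"hand": 0.0}
    - {"tx": 0,"ty": 0,"tz": -39,"spin": 0,"hand": 0.0}
    - {"tx": 0,"ty": 0,"tz": -39,"spin": 0,"hand": -0.8}
    - {"tx": 0,"ty": 0,"tz": -39,"spin": 0,"hand": -0.8}
    - {"tx": 0,"ty": 0,"tz": -39,"spin": 0,"hand": -0.8}
    - {"tx": 0,"ty": 0,"tz": -39,"spin": 0,"hand": -0.8}
    - {"tx": 0,"ty": 0,"tz": -39,"spin": 0,"hand": -0.8}
    - {"tx": 0,"ty": 0,"tz": -39,"spin": 0,"hand": -0.8}

```text
clock: 23.1
eef_pos: [0.4419, -0.2463, -0.0017]
orientation: [179.9, -0.1, 34.1]
wrist_force: [-1.7, 1.5, 6.2]
grip_width: 0.213
gripper_force: 22.4
```

play_rows:
  motion:
    - {"tx": 0,"ty": 0,"tz": 40,"spin": 0,"hand": -0.8}
    - {"tx": 0,"ty": 0,"tz": 90,"spin": 0,"hand": -0.8}
    - {"tx": 15,"ty": 40,"tz": 100,"spin": 0,"hand": -0.8}
    - {"tx": 31,"ty": 80,"tz": 100,"spin": 0,"hand": -0.8}
    - {"tx": 46,"ty": 120,"tz": 100,"spin": 0,"hand": -0.8}
    - {"tx": 62,"ty": 160,"tz": 100,"spin": 0,"hand": -0.8}
    - {"tx": 77,"ty": 200,"tz": 100,"spin": 0,"hand": -0.8}
    - {"tx": 93,"ty": 240,"tz": 100,"spin": 0,"hand": -0.8}
    - {"tx": 108,"ty": 280,"tz": 100,"spin": 0,"hand": -0.8}
    - {"tx": 124,"ty": 320,"tz": 100,"spin": 0,"hand": -0.8}
    - {"tx": 139,"ty": 360,"tz": 100,"spin": 0,"hand": -0.8}
    - {"tx": 155,"ty": 400,"tz": 100,"spin": 0,"hand": -0.8}

```text
clock: 24.3
eef_pos: [0.5964, 0.1557, 0.0977]
orientation: [-180.0, -0.0, 34.1]
wrist_force: [0.6, -0.6, 0.2]
grip_width: 0.214
gripper_force: 21.7
```

play_rows:
  motion:
    - {"tx": 15,"ty": 36,"tz": 0,"spin": 0,"hand": -0.8}
    - {"tx": 15,"ty": 36,"tz": 0,"spin": 0,"hand": -0.8}
    - {"tx": 15,"ty": 36,"tz": -35,"spin": 0,"hand": -0.8}
    - {"tx": 15,"ty": 36,"tz": -65,"spin": 0,"hand": -0.8}
    - {"tx": 15,"ty": 36,"tz": -65,"spin": 0,"hand": -0.8}

```text
clock: 24.8
eef_pos: [0.6081, 0.1881, 0.0283]
orientation: [-179.9, 0.4, 34.1]
wrist_force: [-1.0, 0.1, 0.3]
grip_width: 0.216
gripper_force: 21.7
```

```bash
python3 snap.py 12;  python3 - <<'E'
from h import *
p,d,K,V=load("side",12); P=cloud(d,K,V)
c=p.astype(int); r=c[...,0]-np.maximum(c[...,1],c[...,2])
m=(d>0)&(np.hypot(P[...,0]-.611,P[...,1]-.19)<.05)&(r>50); Q=P[m]
print(len(Q),np.percentile(Q,3,axis=0).round(3),np.percentile(Q,97,axis=0).round(3))
E
```

```text
[0.6111 0.1894 0.0326]
50 [0.597 0.176 0.035] [0.611 0.196 0.052]
```

play_rows:
  motion:
    - {"tx": 0,"ty": 0,"tz": -15,"spin": 0,"hand": -0.8}
    - {"tx": 0,"ty": 0,"tz": -24,"spin": 0,"hand": -0.8}
    - {"tx": 0,"ty": 0,"tz": -29,"spin": 0,"hand": -0.8}
    - {"tx": 0,"ty": 0,"tz": -29,"spin": 0,"hand": -0.8}
    - {"tx": 0,"ty": 0,"tz": -29,"spin": 0,"hand": -0.8}
    - {"tx": 0,"ty": 0,"tz": -29,"spin": 0,"hand": -0.5}
    - {"tx": 0,"ty": 0,"tz": -29,"spin": 0,"hand": -0.2}
    - {"tx": 0,"ty": 0,"tz": -29,"spin": 0,"hand": -0.1}
    - {"tx": 0,"ty": 0,"tz": -29,"spin": 0,"hand": -0.1}
    - {"tx": 0,"ty": 0,"tz": 0,"spin": 0,"hand": -0.1}
    - {"tx": 0,"ty": 0,"tz": 40,"spin": 0,"hand": -0.1}
    - {"tx": 0,"ty": 0,"tz": 90,"spin": 0,"hand": -0.1}

```text
clock: 26.1
eef_pos: [0.6098, 0.1891, 0.1217]
orientation: [-180.0, 0.2, 34.1]
wrist_force: [1.8, 1.2, 0.9]
grip_width: 0.45
gripper_force: 0.0
```

play_rows:
  motion:
    - {"tx": -40,"ty": 20,"tz": 40,"spin": 0,"hand": -0.1}
    - {"tx": -80,"ty": 40,"tz": 80,"spin": 0,"hand": -0.1}
    - {"tx": -120,"ty": 60,"tz": 100,"spin": 0,"hand": -0.1}
    - {"tx": -120,"ty": 100,"tz": 100,"spin": 0,"hand": -0.1}
    - {"tx": -140,"ty": 145,"tz": 100,"spin": 0,"hand": -0.1}
    - {"tx": -160,"ty": 190,"tz": 100,"spin": 0,"hand": -0.1}
    - {"tx": -180,"ty": 230,"tz": 100,"spin": 0,"hand": -0.1}
    - {"tx": -180,"ty": 230,"tz": 100,"spin": 0,"hand": -0.1}
    - {"tx": -180,"ty": 230,"tz": 100,"spin": 0,"hand": -0.1}

```text
clock: 27.0
eef_pos: [0.4303, 0.4206, 0.2219]
orientation: [180.0, 0.0, 34.2]
wrist_force: [0.6, -0.5, -0.4]
grip_width: 0.448
gripper_force: 0.0
```

```bash
python3 snap.py 13;  python3 - <<'E'
from h import *
T=load("top",13);S=load("side",13); T0=load("top",0)
for nm,x,y,r,z0,z1 in(("die",.611,.19,.04,.012,.04),("redpot",.62,-.259,.02,.04,.07),("bluepot",.62,-.324,.02,.04,.07),("rpawn",.627,-.065,.02,.03,.06),("bpawn",.615,-.017,.02,.03,.06),("tape",.455,.082,.045,.017,.04)):
  for n,(p,d,K,V) in(("top",T),("side",S),("top0",T0)):
    if n=="top0" and nm!="tape": continue
    P=cloud(d,K,V); k=(d>0)&(np.hypot(P[...,0]-x,P[...,1]-y)<r)&(P[...,2]>z0)&(P[...,2]<z1)
    if k.sum(): print(nm,n,k.sum(),P[k].mean(0).round(4),"ztop",np.percentile(P[k,2],[50,90]).round(4),np.median(p[k],0))
    else: print(nm,n,"none")
E
```

```text
[0.4312 0.4193 0.2221]
die top 59 [0.612  0.1899 0.0206] ztop [0.0209 0.0247] [161.  44.  40.]
die side 59 [0.608  0.1856 0.0195] ztop [0.0208 0.0231] [151.  49.  46.]
redpot top 112 [ 0.6185 -0.2564  0.0502] ztop [0.0508 0.0533] [171. 174. 177.]
redpot side 210 [ 0.6134 -0.2623  0.049 ] ztop [0.0506 0.0525] [236. 238. 231.]
bluepot top 113 [ 0.6206 -0.3214  0.0502] ztop [0.0506 0.0531] [14. 15. 17.]
bluepot side 237 [ 0.6154 -0.3274  0.0492] ztop [0.0508 0.0525] [19. 20. 21.]
rpawn top 22 [ 0.6283 -0.0637  0.0374] ztop [0.0376 0.041 ] [134.5  21.   21. ]
rpawn side 32 [ 0.6234 -0.068   0.0367] ztop [0.0368 0.0402] [162.5  46.   55.5]
bpawn top 25 [ 0.6157 -0.0159  0.0374] ztop [0.0374 0.0416] [ 30.  96. 133.]
bpawn side 30 [ 0.6109 -0.0199  0.0365] ztop [0.0373 0.0401] [ 51.5 121.5 165.5]
tape top 321 [0.4549 0.0822 0.0224] ztop [0.0225 0.0248] [172. 168. 106.]
tape side 326 [0.4504 0.0772 0.0222] ztop [0.0226 0.0241] [237.  209.5 129. ]
tape top0 322 [0.455  0.0822 0.0226] ztop [0.0226 0.0252] [171. 167. 105.]
```

All heights and positions check out: the die's top is at ≈.023, the pots' at .052 and the pawns' at .041, and the tape hasn't moved. Handing in.

```bash
python3 -c "
from station import finish_job
print(finish_job())"
```

```text
the job is handed in; nothing more can be done
None
```

I handed the job in; no verdict came back. By the last camera measurements, both pots stand in their own wells, both pawns are upright in the blue-floored tray, the die lies flat on the felt, and the tape roll is where it lay.

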